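Put the flash-point kit back in its nests

TASK

Clear up after the flash-point test: put the brass test cup, the square amber bottle, the steel check weight and the bench timer each into the white bench nest whose outline matches its foot. Each must end flat on the nest's floor, inside the rim and turned to suit its outline; keep everything upright as found, set things down rather than drop them, and leave the measuring cylinder and the marker pen alone.

Things in the scene. Friction and masses are not known exactly. Their poses are not given: they have to be found in the camera images.
- test_cup: Brass test cup, open at the top, loose, standing upright on the bench: 56 mm high, round body 50 mm in diameter, with a flange 58 mm in diameter on its upper 12 mm (44 to 56 mm above the underside); it is rigid and can be gripped across the flange. Origin: centre of the underside; z up. About 0.25 kg. Belongs in the large round nest.
- bottle: Square amber glass sample bottle with a white label band and a round white cap, closed, loose, upright: body 44 x 44 mm and 68 mm high, shoulder above, cap 32 mm in diameter from 76 to 95 mm above the underside. Origin: centre of the underside; z up. x and y are square to the body's sides. About 0.18 kg. Belongs in the square nest.
- weight: Steel check weight, loose, upright: round body 32 mm in diameter and 38 mm high with a knob 20 mm in diameter on top, 54 mm high in all. Origin: centre of the underside; z up. About 0.2 kg. Belongs in the small round nest.
- timer: Grey plastic bench timer, an oblong slab with a pale display and three white buttons on top, loose, lying flat with the display up: 90 mm along its x, 38 mm along its y, 32 mm high. Origin: centre of the underside; z up. About 0.13 kg. Belongs in the oblong nest; either end may lie at either end.
- nest_large_round: White plastic nest for the cup: low round rim, inner diameter 68 mm, outer 76 mm. Fixed to the bench. Grey floor 3 mm thick (its top is 3 mm above the bench); the white rim is 4 mm wide and its top is 8 mm above the bench. Origin: centre of the nest's underside, on the bench; z up.
- nest_square: White plastic nest for the bottle: low square rim, inside 62 x 62 mm, outside 70 x 70 mm, sides along its x and y. Fixed to the bench. Grey floor 3 mm thick (its top is 3 mm above the bench); the white rim is 4 mm wide and its top is 8 mm above the bench. Origin: centre of the nest's underside, on the bench; z up.
- nest_small_round: White plastic nest for the weight: low round rim, inner diameter 48 mm, outer 56 mm. Fixed to the bench. Grey floor 3 mm thick (its top is 3 mm above the bench); the white rim is 4 mm wide and its top is 8 mm above the bench. Origin: centre of the nest's underside, on the bench; z up.
- nest_oblong: White plastic nest for the timer: low oblong rim, inside 108 mm along its x and 56 mm along its y, outside 116 x 64 mm. Fixed to the bench. Grey floor 3 mm thick (its top is 3 mm above the bench); the white rim is 4 mm wide and its top is 8 mm above the bench. Origin: centre of the nest's underside, on the bench; z up.
- cylinder: Bystander: clear measuring cylinder standing beyond the work, 180 mm high, tube 28 mm in diameter on a round foot 64 mm in diameter, loose. Origin: centre of the underside. Leave it alone.
- marker: Bystander: blue and black marker pen lying on the bench beyond the work, 136 mm along its x, 12 mm thick, loose. Origin: its middle, on the bench. Leave it alone. (Beyond it, to the robot's left, a steel tray 200 x 280 mm, 45 mm high, is fixed to the bench, 0.74 m or more ahead of the base.)
Things that resemble listed ones, but are neither listed nor needed, are in the scene too. Several things have the shape of the timer; the one meant has the colours described above.

How it is judged:
By the outcome, as a careful person would: the job done as asked, in the order asked, and still so for the second after the job is handed in, with the robot touching nothing.
It also fails if it takes over 104 s, if anything falls off the work surface, if the arm or the gripper's body presses on something with over 40 N, if the wrist force passes 120 N, or if a joint passes its speed limit or range.

ROBOT

A 7-joint arm with a two-finger parallel gripper is mounted at the origin on the work surface. World frame = base frame: x ahead of the robot, y to its left, z up, the work surface at z = 0. Lengths are in m, angles in rad, forces in N, time in s.
With the tool pointing down it reaches from about 0.35 to 0.9 m from the base axis. Payload 8.1 kg.
Tool frame: the origin (TCP) lies midway between the tips of the shut fingers; the grasp point (between the pads) lies 19 mm behind it; z points along the fingers, y is the line along which they close (so a half turn about z gives the same grasp; the last joint's range is limited). The gripper opens to 92 mm and grips with 3 to 60 N. Pads are 19 mm wide; open, the fingers measure 130 mm over their backs; the gripper's body (75 mm by 190 mm) begins 47 mm behind the grasp point.
Start: joints at [-1.221, 0.434, 0.025, 1.573, -0.012, 1.134, -0.075], TCP at [0.273, 0.562, 0.227] pointing down, gripper open.
Joint ranges: [-2.62, 2.62], [-0.44, 2.09], [-1.27, 1.32], [0.08, 2.57], [-1.32, 4.46], [0.12, 2], [-2.74, 2.74]. Speed limits (rad/s): [2.22, 2.22, 3.01, 3.01, 3.14, 3.14, 3.14].

INTERFACE

Orientations are given as a rotation vector (axis times angle).
In Python, from cell import arm gives the robot as it stands.
- The arm moves only by the tool carry_out, never from a script. Its arguments are lists of equal length, an entry for each row: "claw": the finger opening in cm, from 0 to 9.18; "delta_pos": the shift along the tool's x, y, z in cm, a list of three; "angular": the turn, a rotation vector about the tool's x, y, z in rad, a list of three. In form: {"claw": [claw, ...], "delta_pos": [[dx, dy, dz], ...], "angular": [[ax, ay, az], ...]}. A call has 1 to 20 rows; each row shifts and turns the commanded pose from where the row before left it, along the tool's axes as they then stand; what a row does not reach is not made up. A row lasts 1/10 s, in which the tool goes at most 50 mm and 8.59 degrees, less where a joint would pass 70% of its speed; a pose out of reach is approached as far as the arm can. A call with a gripper value outside its range is refused whole. The fingers move at their own pace and stop on an object; "force" is the grip in N (left out, the last holds). Time passes only in rows, so rows that do not move let the fingers close. It gives the time, the measured TCP pose, the force, the opening and the grip force at its end, in the units of the state.
- arm.observe(): the state, without advancing time (a new reading comes with each control period).
- arm.get_image(name): name is "scene" or "top" or "wrist"; returns a dict with "frame" (384x512x3 uint8, red, green, blue), "mtx" (3x3 intrinsics, pixels), "T" (4x4, takes a point from camera to world coordinates). Camera axes: x right, y down, z forward; pixel columns grow to the right and rows downward; lengths in m; the calibration is good to about 2 mm. A picture is of the moment at which its call begins. There is no depth.
- arm.sign_off(): hands the job in; it is judged then, once.
Trained networks look in a picture, given as the dict that the camera call returned (one of the last four; its "shot" number tells which), for a name from the list of things; names that differ only in an ending like _2 or _b are one class to them, and where a whole thing is asked for, a point or a joint stands for the part that bears it (a point fixed in the world has none). Each returns a list of dicts, best first, with "conf" (0 to 1); they miss things now and then, are a little off and sometimes report something else, mostly with a low value. They report only what shows in the picture. A call takes as long as a camera call. They do not tell look-alikes from the thing itself.
- arm.look_for(label, picture): "centre" ([column, row] as shares, 0 to 1, of the picture: columns of its width, rows of its height, amid what is visible of it).
- arm.trace(label, picture): "region" (384x512 bool, what is visible of it) and "centre" ([column, row] as shares, 0 to 1, of the picture: columns of its width, rows of its height, amid what is visible of it).
- arm.place_of(label, picture): "centre" ([column, row] as shares, 0 to 1, of the picture: columns of its width, rows of its height: a listed point, or the origin of a listed thing).
The state is a dict: "clock": time; "joints": joint angles; "dq": joint speeds; "joint_efforts": joint torques, N m; "position": TCP position; "ee_rot": TCP orientation; "force": force on the tool from outside, world axes, zero at the start; "ft_torque": the same for the moment, N m; "width": opening from 0.0 (shut) to 1.0 (fully open); "gripper_force": force on a finger pad.
Only numpy, scipy, OpenCV 4.12 (cv2) and the standard library are available. Lean on these libraries where they do the work, as an engineer would, in place of code of your own. Each camera call takes 0.05 s, during which the arm holds its last target. There are 200 camera calls.

## Working session

There is one attempt and no reset: what is moved stays moved. The work goes in short steps, Python scripts to look and compute and a tool call to move; the robot and the scene stay as the last step left them, time stands still between calls to the robot, and variables do not carry over. Pictures are saved under pics/ and viewed, at most 14 in all, crops included, and the job is handed in when it is done.

Besides the shell and the picture viewer there is one more tool, called after "Emit:" by a JSON object that holds its "fn" and its "kwargs". carry_out: Moves the arm, as the interface text tells. Its arguments: {"type":"object","properties":{"claw":{"type":"array","items":{"type":"number"}},"delta_pos":{"type":"array","items":{"type":"array","items":{"type":"number"}}},"angular":{"type":"array","items":{"type":"array","items":{"type":"number"}}},"force":{"type":"number"}},"required":["claw","delta_pos","angular"]}

```bash
mkdir -p pics
cat > h.py <<'E'
import numpy as np, cv2
from cell import arm
from scipy.spatial.transform import Rotation as R
def ray(p,uv,z):
    K=p["mtx"];T=p["T"];d=T[:3,:3]@np.linalg.solve(K,[uv[0],uv[1],1.]);o=T[:3,3]
    return o+d*(z-o[2])/d[2]
def proj(p,X):
    T=np.linalg.inv(p["T"]);c=T[:3,:3]@np.array(X)+T[:3,3];q=p["mtx"]@c;return q[:2]/q[2]
E
python3 - <<'E'
from h import *
print(arm.observe())
for n in ["top","scene"]:
    p=arm.get_image(n)
    cv2.imwrite(f"pics/{n}0.png",cv2.resize(p["frame"][:,:,::-1],(800,600)))
    print(n,p["mtx"].tolist(),p["T"].round(3).tolist())
    for l in ["test_cup","bottle","weight","timer","nest_large_round","nest_square","nest_small_round","nest_oblong","cylinder","marker"]:
        for r in arm.place_of(l,p):
            uv=np.array(r["centre"])*[512,384]
            print(l,round(r["conf"],2),uv.round(1),ray(p,uv,0).round(3)[:2])
E
```

```text
{'clock': 0.0, 'joints': array([-1.22060065,  0.43521703,  0.02496164,  1.57407749, -0.0116141 ,
        1.1340002 , -0.07509326]), 'dq': array([ 0.00051664, -0.00012123, -0.00028336, -0.00079102,  0.00244199,
       -0.00083704, -0.00060005]), 'joint_efforts': array([-6.67128552e-05, -6.67845440e+01,  9.84774716e-01, -3.14468157e+01,
       -6.08104491e-02,  4.28172550e-02,  1.59838828e-04]), 'position': array([0.27324625, 0.56154478, 0.22595611]), 'ee_rot': array([-7.05227682e-01, -3.06117984e+00,  2.41931779e-03]), 'force': array([-0.19043786, -0.35420702,  0.12216964]), 'ft_torque': array([ 0.04419671, -0.00627432, -0.00793336]), 'gripper_force': 0.0, 'width': 1.0010595824561297}
top [[413.6994886199324, 0.0, 257.2040733384949], [0.0, 413.6994886199324, 182.87348322833088], [0.0, 0.0, 1.0]] [[0.001, -0.996, 0.091, 0.517], [-1.0, 0.001, 0.02, 0.061], [-0.02, -0.091, -0.996, 1.072], [0.0, 0.0, 0.0, 1.0]]
test_cup 0.7 [398.8 190.7] [ 0.595 -0.283]
test_cup 0.56 [320.1 250.2] [ 0.442 -0.079]
bottle 0.72 [259.8 190.4] [0.596 0.075]
bottle 0.69 [260.5 254.3] [0.432 0.073]
bottle 0.58 [
[... 685 characters left out ...]
, 0.0, 1.0]] [[-0.359, 0.669, -0.651, 1.188], [0.933, 0.271, -0.237, 0.264], [0.018, -0.692, -0.722, 0.698], [0.0, 0.0, 0.0, 1.0]]
test_cup 0.57 [141.5 166. ] [ 0.604 -0.287]
bottle 0.92 [299.5 156.6] [0.418 0.075]
weight 0.7 [365. 179.] [0.436 0.252]
timer 0.92 [355.1 228.3] [0.599 0.263]
timer 0.89 [407.6 216.3] [0.52  0.368]
timer 0.67 [418.1 261.6] [0.637 0.404]
nest_large_round 0.69 [239.7 146.6] [ 0.44  -0.087]
nest_large_round 0.63 [279.  206.1] [0.601 0.084]
nest_square 0.66 [240.2 147. ] [ 0.441 -0.085]
nest_small_round 0.77 [210.2 187.6] [ 0.607 -0.091]
nest_oblong 0.69 [191.8 127.6] [ 0.416 -0.245]
cylinder 0.81 [157.8 224.1] [ 0.752 -0.148]
marker 0.69 [221.3 253.3] [0.77  0.016]
```

View pics/top0.png

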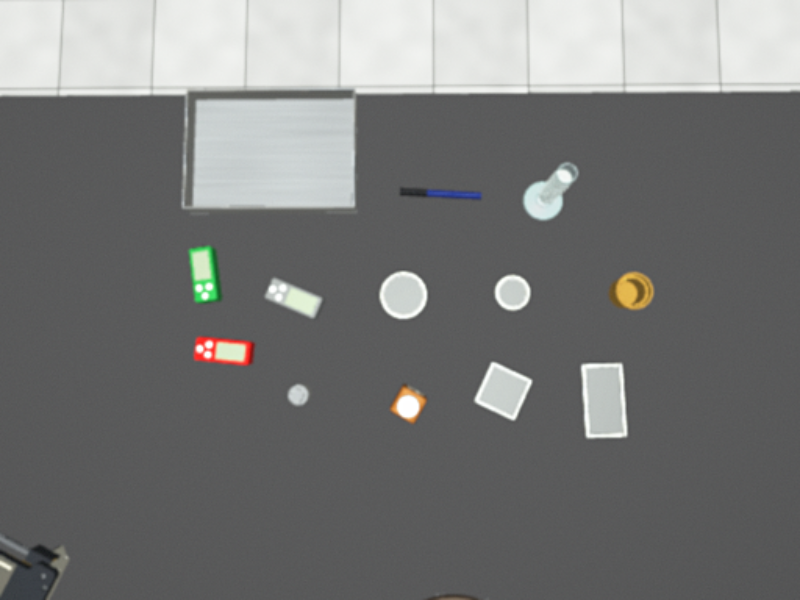

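View pics/scene0.png

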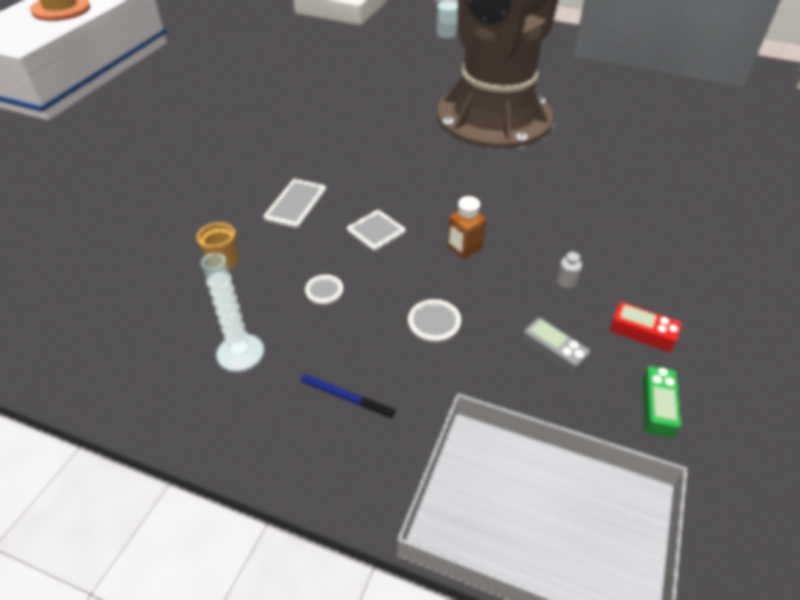

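Top view (800x600 px): the large round nest is at (403,295), small round (512,292), square (503,391), oblong (604,400), cup (632,291), bottle (408,403) and weight (298,395). Three things have the timer's shape: red (223,351), green (204,274) and grey (293,297). The grey one fits, being a grey body with a pale display and white buttons. Next I'll fit silhouettes for accurate poses and crop the timers to confirm.

```bash
cat >> h.py <<'E'
from scipy.optimize import minimize
def ring(r,z):
    t=np.linspace(0,2*np.pi,48,endpoint=False);return np.c_[r*np.cos(t),r*np.sin(t),0*t+z]
def box(a,b,z): return np.array([[sx*a/2,sy*b/2,z] for sx,sy in [(1,1),(1,-1),(-1,-1),(-1,1)]])
M={"test_cup":np.r_[ring(.025,0),ring(.029,.044),ring(.029,.056)],
"bottle":np.r_[box(.044,.044,0),box(.044,.044,.068),ring(.016,.076),ring(.016,.095)],
"weight":np.r_[ring(.016,0),ring(.016,.038),ring(.01,.054)],
"timer":np.r_[box(.09,.038,0),box(.09,.038,.032)],
"nest_large_round":np.r_[ring(.038,0),ring(.038,.008)],"nest_small_round":np.r_[ring(.028,0),ring(.028,.008)],
"nest_square":np.r_[box(.07,.07,0),box(.07,.07,.008)],"nest_oblong":np.r_[box(.116,.064,0),box(.116,.064,.008)]}
def hullmask(p,name,q,S=4):
    c,s=np.cos(q[2]),np.sin(q[2]);X=M[name]@np.array([[c,s,0],[-s,c,0],[0,0,1]])+[q[0],q[1],0]
    uv=np.array([proj(p,x) for x in X]);h=cv2.convexHull(((uv+.5)*S*16-8).round().astype(np.int32))
    m=np.zeros((384*S,512*S),np.uint8);cv2.fillConvexPoly(m,h,1,shift=4);return m
def seg(p,name,q,S=4):
    g=cv2.resize(p["frame"],None,fx=S,fy=S,interpolation=cv2.INTER_LINEAR).astype(int)
    near=cv2.dilate(hullmask(p,name,q,S),np.ones((8*S+1,)*2))
    edge=cv2.dilate(near,np.ones((9,9)))-near
    bg=np.median(g[edge>0],axis=0)
    m=((np.maximum(g-bg,0).max(2)>45)&(near>0)).astype(np.uint8)
    cs,_=cv2.findContours(m,cv2.RETR_EXTERNAL,cv2.CHAIN_APPROX_NONE);c=max(cs,key=cv2.contourArea)
    o=np.zeros_like(m);cv2.fillPoly(o,[cv2.convexHull(c)],1);return o
def fit(p,name,q,yaws=(0,)):
    m=seg(p,name,q);best=None
    f=lambda v:1-(lambda a:(a&m).sum()/(a|m).sum())(hullmask(p,name,v))
    y0=min(yaws,key=lambda y:f([q[0],q[1],y]))
    r=minimize(f,[q[0],q[1],y0],method="Nelder-Mead",options=dict(initial_simplex=np.array([q[0],q[1],y0])+np.array([[0,0,0],[.008,0,0],[0,.008,0],[0,0,.15]]),maxiter=70))
    return r.x,1-r.fun
E
python3 - <<'E'
from h import *
G={"test_cup":(.595,-.283),"bottle":(.425,.073),"weight":(.44,.25),"timer":(.595,.256),"nest_large_round":(.6,.078),"nest_small_round":(.605,-.1),"nest_square":(.438,-.08),"nest_oblong":(.425,-.247)}
for cam in["top","scene"]:
    p=arm.get_image(cam)
    for n,g in G.items():
        sq=n in("bottle","nest_square");ob=n in("timer","nest_oblong")
        q,s=fit(p,n,[*g,0],np.arange(0,np.pi/2 if sq else np.pi,.17) if sq or ob else (0,))
        print(cam,n,q.round(4),round(s,3))
    if cam=="top": cv2.imwrite("pics/crop1.png",cv2.resize(p["frame"][145:265,110:270,::-1],(800,600),interpolation=2))
E
```

```text
top test_cup [ 0.6038 -0.2842  0.0214] 0.85
top bottle [0.4258 0.0719 1.1134] 0.908
top weight [0.4383 0.2484 0.0773] 0.846
top timer [0.5956 0.2616 1.1668] 0.704
top nest_large_round [0.6001 0.0797 0.1126] 0.901
top nest_small_round [ 0.605  -0.1    -0.0045] 0.892
top nest_square [ 0.4428 -0.0808  1.1674] 0.906
top nest_oblong [ 0.4293 -0.2452  0.047 ] 0.923
scene test_cup [ 0.6063 -0.2871 -0.069 ] 0.858
scene bottle [0.4151 0.0658 0.0949] 0.792
scene weight [0.4211 0.246  0.5296] 0.548
scene timer [0.5684 0.2471 0.5786] 0.465
scene nest_large_round [0.6002 0.0794 0.0706] 0.913
scene nest_small_round [ 0.6047 -0.1014  0.1068] 0.896
scene nest_square [ 0.4432 -0.0829  1.1683] 0.896
scene nest_oblong [ 0.4284 -0.2475  0.0254] 0.911
```

View pics/crop1.png

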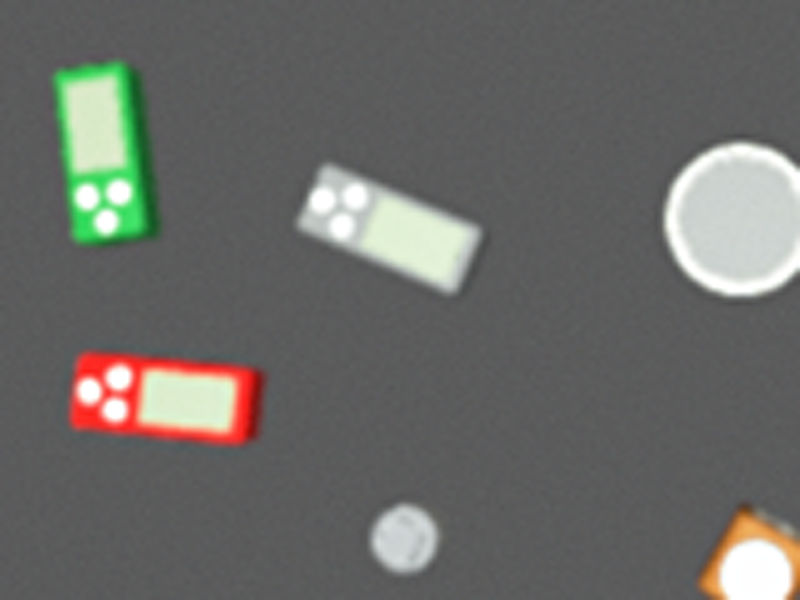

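The nests are fitted and both cameras agree on them. The crop shows three timers: green at (105,150), red at (165,398) and grey at (390,228). Grey with a pale display and white buttons is the one meant, at about (0.595, 0.258), with its long axis near yaw 1.165. I'll turn the tool to yaw -0.42 and fly to the cup, which comes first in the listed order.

Emit:
{"fn": "carry_out", "kwargs": {"claw": [9.18,9.18,9.18,9.18,9.18,9.18,9.18,9.18,9.18,9.18,9.18], "delta_pos": [[0,0,0],[0,0,0],[0,0,0],[0,0,0],[0,0,0],[0,0,0],[0,0,0],[0,0,0],[0,0,0],[0,0,0],[0,0,0]], "angular": [[0,0,0.14],[0,0,0.14],[0,0,0.14],[0,0,0.14],[0,0,0.14],[0,0,0.14],[0,0,0.14],[0,0,0.14],[0,0,0.14],[0,0,0.14],[0,0,0.14]]}}

```text
clock: 2.3
position: [0.2734, 0.5621, 0.2268]
ee_rot: [-2.642, -1.699, -0.0]
force: [-0.1, -0.4, -1.1]
width: 1.002
gripper_force: 0.0
```

Emit:
{"fn": "carry_out", "kwargs": {"claw": [9.18,9.18,9.18,9.18,9.18,9.18,9.18,9.18,9.18,9.18,9.18,9.18,9.18,9.18,9.18,9.18,9.18,9.18,9.18,9.18], "delta_pos": [[-3.2,3.25,0],[-3.2,3.25,0],[-3.2,3.25,0],[-3.2,3.25,0],[-3.2,3.25,0],[-3.2,3.25,0],[-3.2,3.25,0],[-3.2,3.25,0],[-3.2,3.25,0],[-3.2,3.25,0],[-3.2,3.25,0],[-3.2,3.25,0],[-3.2,3.25,0],[-3.2,3.25,0],[-3.2,3.25,0],[-3.2,3.25,0],[-3.2,3.25,0],[-3.2,3.25,0],[-1.5,1.5,0],[0,0,0]], "angular": [[0,0,0],[0,0,0],[0,0,0],[0,0,0],[0,0,0],[0,0,0],[0,0,0],[0,0,0],[0,0,0],[0,0,0],[0,0,0],[0,0,0],[0,0,0],[0,0,0],[0,0,0],[0,0,0],[0,0,0],[0,0,0],[0,0,0],[0,0,0]]}}

```text
clock: 4.3
position: [0.5786, -0.2272, 0.2267]
ee_rot: [2.64, 1.699, -0.002]
force: [-0.3, 0.3, -0.4]
width: 1.002
gripper_force: 0.0
```

```bash
cat >> h.py <<'E'
def plan(x,y,z,yaw=None):
    o=arm.observe();r=R.from_rotvec(o["ee_rot"]);m=r.as_matrix();psi=np.arctan2(m[1,1],m[0,1])
    print("t",round(o["clock"],1),"pos",o["position"].round(4),"toolY yaw",psi.round(3),"w",round(o["width"],3),"j7",o["joints"][6].round(2))
    print("delta cm (do before turning)",((m.T@(np.array([x,y,z])-o["position"]))*100).round(2))
    if yaw is not None:
        d=(yaw-psi+np.pi/2)%np.pi-np.pi/2; print("turn about tool z",round(-d,3))
E
python3 - <<'E'
from h import *
p=arm.get_image("wrist");cv2.imwrite("pics/w1.png",p["frame"][:,:,::-1])
print(p["T"].round(3).tolist())
q,s=fit(p,"test_cup",[.604,-.285,0]);print(q,s,proj(p,[.604,-.285,.056]))
t=arm.get_image("top");
for n in("test_cup",):
  print(arm.place_of(n,p)[:2])
plan(.604,-.285,.1)
E
```

```text
[[0.911, -0.393, -0.128, 0.613], [-0.413, -0.866, -0.281, -0.148], [-0.0, 0.309, -0.951, 0.385], [0.0, 0.0, 0.0, 1.0]]
[ 0.60398595 -0.28059159 -0.07007438] 0.8440301022127373 [301.22099289 207.45930853]
[{'centre': [0.5791, 0.4948], 'conf': 0.9}]
t 4.5 pos [ 0.5786 -0.2219  0.2265] toolY yaw -0.421 w 1.0 j7 0.17
delta cm (do before turning) [-4.72  4.91 12.64]
```

View pics/w1.png

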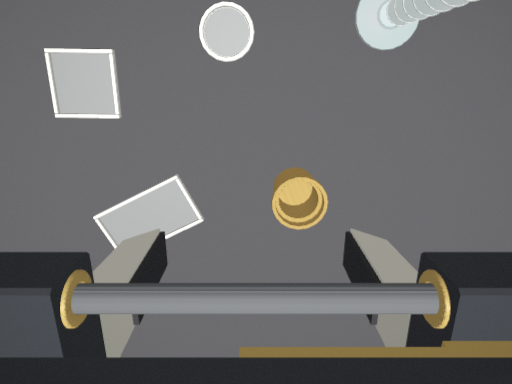

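The wrist view shows the cup flange centred near (300,203), clear of the cylinder foot at (388,15). The picture was taken just as the arm settled, so I'll measure again standing still.

Run:
```python
from h import *
p=arm.get_image("wrist")
g=p["frame"].astype(int);m=((g[...,0]-g[...,2]>60)).astype(np.uint8);m[235:]=0
cs,_=cv2.findContours(m,0,1);c=max(cs,key=cv2.contourArea)
print(cv2.boundingRect(c),ray(p,(300.5,203),.056))
c=c[:,0];low=c[(c[:,1]>195)];e=cv2.fitEllipse(low[:,None]);print(e,ray(p,e[0],.056))
for n,g in {"test_cup":(.604,-.281),"nest_square":(.443,-.082),"nest_small_round":(.605,-.1)}.items():print(n,fit(p,n,[*g,1.167]))
plan(.604,-.282,.1)
```

```text
(274, 173, 56, 61) [ 0.60537955 -0.27395519  0.056     ]
((301.2555236816406, 207.36964416503906), (51.53550338745117, 55.0588264465332), 77.32228088378906) [ 0.60430692 -0.27874969  0.056     ]
test_cup (array([ 0.60397268, -0.28033403, -0.08134556]), np.float64(0.8353250370636597))
nest_square (array([ 0.44328167, -0.07861661, -0.43317514]), np.float64(0.9779790886188306))
nest_small_round (array([ 0.60480897, -0.09627166,  0.01517711]), np.float64(0.9890284360189573))
t 4.5 pos [ 0.5787 -0.2214  0.2266] toolY yaw -0.421 w 1.003 j7 0.17
delta cm (do before turning) [-4.51  4.79 12.65]
```

Emit:
{"fn": "carry_out", "kwargs": {"claw": [9.18,9.18,9.18,9.18,9.18,9.18,9.18,9.18,9.18,9.18,9.18,9.18,5,5,5,5,5,5,5,5], "delta_pos": [[-1.5,1.6,0],[-1.5,1.6,0],[-1.5,1.6,0],[0,0,3],[0,0,3],[0,0,3],[0,0,3],[0,0,3],[0,0,2],[0,0,1.5],[0,0,1],[0,0,0],[0,0,0],[0,0,0],[0,0,0],[0,0,0],[0,0,0],[0,0,0],[0,0,0],[0,0,0]], "angular": [[0,0,0],[0,0,0],[0,0,0],[0,0,0],[0,0,0],[0,0,0],[0,0,0],[0,0,0],[0,0,0],[0,0,0],[0,0,0],[0,0,0],[0,0,0],[0,0,0],[0,0,0],[0,0,0],[0,0,0],[0,0,0],[0,0,0],[0,0,0]], "force": 25}}

```text
clock: 6.5
position: [0.6041, -0.2837, 0.0321]
ee_rot: [2.637, 1.707, 0.0]
force: [-1.1, 1.2, 5.5]
width: 0.632
gripper_force: 25.0
```

Run:
```python
from h import *
plan(.600,.080,.18)
```

```text
t 6.5 pos [ 0.6041 -0.2837  0.0321] toolY yaw -0.422 w 0.632 j7 0.36
delta cm (do before turning) [ 33.01 -15.27 -14.79]
```

Emit:
{"fn": "carry_out", "kwargs": {"claw": [5,5,5,5,5,5,5,5,5,5,5,5,5,5,5,5,5], "delta_pos": [[0,0,-2],[0,0,-3],[0,0,-3],[0,0,-2],[2,-1,0],[3,-1.4,0],[3,-1.4,0],[3,-1.4,0],[3,-1.4,0],[3,-1.4,0],[3,-1.4,0],[3,-1.4,0],[3,-1.4,0],[3,-1.4,0],[3,-1.3,0],[1,-0.4,0],[0,0,0]], "angular": [[0,0,0],[0,0,0],[0,0,0],[0,0,0],[0,0,0],[0,0,0],[0,0,0],[0,0,0],[0,0,0],[0,0,0],[0,0,0],[0,0,0],[0,0,0],[0,0,0],[0,0,0],[0,0,0],[0,0,0]]}}

```text
clock: 8.2
position: [0.5992, 0.0826, 0.131]
ee_rot: [-2.633, -1.711, 0.001]
force: [-0.1, -0.5, -3.6]
width: 0.631
gripper_force: 25.0
```

Emit:
{"fn": "carry_out", "kwargs": {"claw": [5,5,5], "delta_pos": [[0,0,0],[0,0,0],[0,0,0]], "angular": [[0,0,0],[0,0,0],[0,0,0]]}}

```text
clock: 8.5
position: [0.5997, 0.0782, 0.1318]
ee_rot: [2.639, 1.703, -0.0]
force: [0.5, -0.8, -3.5]
width: 0.628
gripper_force: 25.0
```

Run:
```python
from h import *
plan(.600,.080,.0351);print(arm.observe()["force"])
p=arm.get_image("wrist")
cv2.imwrite("pics/w2.png",p["frame"][:,:,::-1])
```

```text
t 8.5 pos [0.5997 0.0782 0.1318] toolY yaw -0.425 w 0.628 j7 -0.26
delta cm (do before turning) [ 0.18 -0.05  9.67]
[ 0.48674671 -0.78525484 -3.51894467]
```

View pics/w2.png

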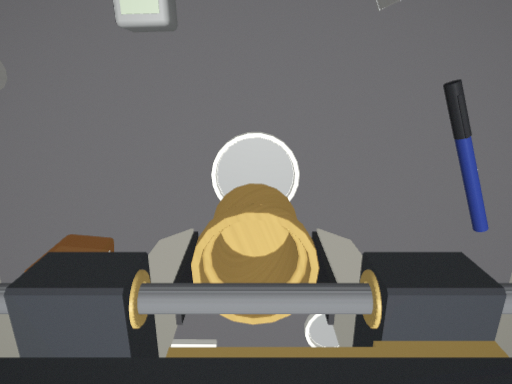

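The cup at (255,255) lines up with the large nest at (255,175), and the bottle is clear of the gripper. Lowering.

Emit:
{"fn": "carry_out", "kwargs": {"claw": [5,5,5,5,5,5,5,5], "delta_pos": [[0.2,0,2],[0,0,3],[0,0,2.5],[0,0,1],[0,0,0.6],[0,0,0.5],[0,0,0],[0,0,0]], "angular": [[0,0,0],[0,0,0],[0,0,0],[0,0,0],[0,0,0],[0,0,0],[0,0,0],[0,0,0]]}}

```text
clock: 9.35
position: [0.6011, 0.0819, 0.0366]
ee_rot: [2.637, 1.707, 0.002]
force: [0.3, -0.0, -2.6]
width: 0.629
gripper_force: 25.0
```

Emit:
{"fn": "carry_out", "kwargs": {"claw": [5,5,5,5], "delta_pos": [[0,0,0.08],[0,0,0.08],[0,0,0],[0,0,0]], "angular": [[0,0,0],[0,0,0],[0,0,0],[0,0,0]]}}

```text
clock: 9.75
position: [0.601, 0.0821, 0.0351]
ee_rot: [2.637, 1.707, 0.002]
force: [-2.3, 0.3, 6.5]
width: 0.629
gripper_force: 25.0
```

Emit:
{"fn": "carry_out", "kwargs": {"claw": [7,9.18,9.18,9.18,9.18,9.18,9.18,9.18,9.18,9.18,9.18,9.18,9.18,9.18,9.18,9.18,9.18,9.18], "delta_pos": [[0,0,0],[0,0,0],[0,0,0],[0,0,0],[0,0,-1],[0,0,-3],[0,0,-4],[0,0,-4],[0,0,-4],[0,0,-3],[-2,-3,0],[-3,-4,0],[-3,-4,0],[-2,-3,0],[-1,-1.5,0],[0,0,0],[0,0,0],[0,0,0]], "angular": [[0,0,0],[0,0,0],[0,0,0],[0,0,0],[0,0,0],[0,0,0],[0,0,0],[0,0,0],[0,0,0],[0,0,0],[0,0,0],[0,0,0],[0,0,0],[0,0,0],[0,0,0],[0,0,0],[0,0,0],[0,0,0]]}}

```text
clock: 11.55
position: [0.4153, 0.0453, 0.2246]
ee_rot: [2.637, 1.706, 0.002]
force: [0.0, 0.7, -0.2]
width: 0.996
gripper_force: 0.0
```

Run:
```python
from h import *
plan(.426,.072,.037,-.457)
p=arm.get_image("wrist")
cv2.imwrite("pics/w3.png",p["frame"][:,:,::-1])
print(fit(p,"bottle",[.426,.072,1.11],(1.11,)))
```

```text
t 11.6 pos [0.4153 0.0453 0.2246] toolY yaw -0.422 w 0.996 j7 -0.55
delta cm (do before turning) [ 2.86 -0.15 18.76]
turn about tool z 0.035
(array([0.42678812, 0.07464078, 0.99870473]), np.float64(0.8207138994050839))
```

View pics/w3.png

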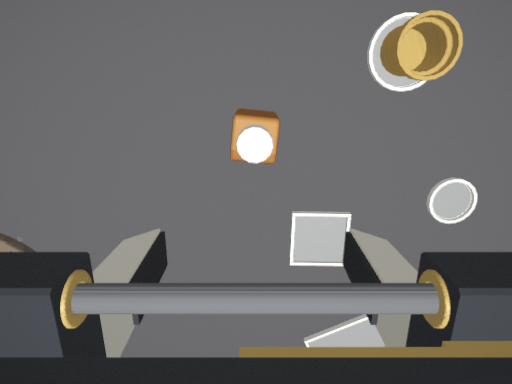

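The cup stands in its nest, at (400,50). The bottle's cap is at (255,145), and its body edge from (232,160) to (276,164) is turned about 0.09 rad from the tool.

Run:
```python
from h import *
p=arm.get_image("wrist")
g=p["frame"].astype(int);m=((g.min(2)>190)).astype(np.uint8);m[:115]=0;m[175:]=0;m[:,:220]=0;m[:,290:]=0
u=np.argwhere(m)[:,::-1].mean(0);X=ray(p,u,.095);print(u,X)
for n,q in {"nest_square":(.443,-.08),"nest_small_round":(.605,-.1)}.items():print(n,fit(p,n,[*q,-.403],(-.403,)))
plan(X[0],X[1],.037)
```

```text
[254.46369797 144.31461762] [0.42708341 0.07485252 0.095     ]
nest_square (array([ 0.44435383, -0.08014633, -0.44425605]), np.float64(0.9755250858173496))
nest_small_round (array([ 0.60610923, -0.09787169, -0.40976802]), np.float64(0.9586259440837419))
t 11.7 pos [0.415  0.045  0.2242] toolY yaw -0.422 w 1.001 j7 -0.55
delta cm (do before turning) [ 3.23 -0.14 18.72]
```

Emit:
{"fn": "carry_out", "kwargs": {"claw": [9.18,9.18,9.18,9.18,9.18,9.18,9.18,9.18,9.18,9.18,9.18,4,4,4,4,4,4,4,4,4], "delta_pos": [[1.5,-0.1,0],[1.6,0,0],[0,0,1],[0,0,3],[0,0,3],[0,0,3],[0,0,3],[0,0,2.7],[0,0,2],[0,0,1],[0,0,0],[0,0,0],[0,0,0],[0,0,0],[0,0,0],[0,0,0],[0,0,0],[0,0,0],[0,0,0],[0,0,0]], "angular": [[0,0,0],[0,0,0],[0,0,0.09],[0,0,0],[0,0,0],[0,0,0],[0,0,0],[0,0,0],[0,0,0],[0,0,0],[0,0,0],[0,0,0],[0,0,0],[0,0,0],[0,0,0],[0,0,0],[0,0,0],[0,0,0],[0,0,0],[0,0,0]], "force": 20}}

```text
clock: 13.65
position: [0.4261, 0.0738, 0.0373]
ee_rot: [2.712, 1.586, 0.001]
force: [0.4, -0.5, 4.6]
width: 0.48
gripper_force: 20.0
```

Emit:
{"fn": "carry_out", "kwargs": {"claw": [4,4,4,4,4,4,4], "delta_pos": [[0,0,0],[0,0,-1],[0,0,-3],[0,0,-3],[0,0,-1],[0,0,0],[0,0,0]], "angular": [[0,0,0],[0,0,0],[0,0,0],[0,0,0],[0,0,0],[0,0,0],[0,0,0]]}}

```text
clock: 14.35
position: [0.4252, 0.0741, 0.1166]
ee_rot: [-2.711, -1.587, 0.001]
force: [-0.6, -0.1, -2.8]
width: 0.48
gripper_force: 20.0
```

Run:
```python
from h import *
plan(.443,-.081,.040,-.42)
p=arm.get_image("wrist")
cv2.imwrite("pics/w4.png",p["frame"][:,:,::-1])
```

```text
t 14.3 pos [0.4252 0.0741 0.1166] toolY yaw -0.511 w 0.48 j7 -0.45
delta cm (do before turning) [-12.65   9.15   7.65]
turn about tool z -0.091
```

View pics/w4.png

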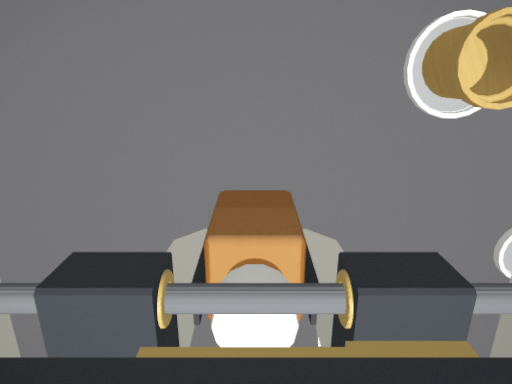

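The bottle is gripped square across its body; the cap is at (255,320) and the opening is 44 mm. Carrying it to the square nest.

Emit:
{"fn": "carry_out", "kwargs": {"claw": [4,4,4,4,4,4,4,4,4], "delta_pos": [[-2,1.5,0],[-3,2.2,0],[-3,2.2,0],[-3,2.2,0],[-1.6,1.1,0],[0,0,0],[0,0,0],[0,0,0],[0,0,0]], "angular": [[0,0,0],[0,0,0],[0,0,0],[0,0,0],[0,0,0],[0,0,-0.09],[0,0,0],[0,0,0],[0,0,0]]}}

```text
clock: 15.3
position: [0.4439, -0.0806, 0.1166]
ee_rot: [-2.638, -1.705, 0.001]
force: [-0.7, 0.1, -1.9]
width: 0.481
gripper_force: 20.0
```

Run:
```python
from h import *
plan(.443,-.081,.0405,-.42)
```

```text
t 15.3 pos [ 0.4439 -0.0806  0.1166] toolY yaw -0.423 w 0.481 j7 0.01
delta cm (do before turning) [-0.07 -0.06  7.61]
turn about tool z -0.003
```

Emit:
{"fn": "carry_out", "kwargs": {"claw": [4,4,4,4,4,4,4,4,4], "delta_pos": [[0,0,2],[0,0,2.5],[0,0,1.5],[0,0,1],[0,0,0.5],[0,0,0.1],[0,0,0.05],[0,0,0],[0,0,0]], "angular": [[0,0,0],[0,0,0],[0,0,0],[0,0,0],[0,0,0],[0,0,0],[0,0,0],[0,0,0],[0,0,0]]}}

```text
clock: 16.2
position: [0.4447, -0.0811, 0.0411]
ee_rot: [2.637, 1.707, 0.001]
force: [-0.1, -0.1, -2.5]
width: 0.479
gripper_force: 20.0
```

Emit:
{"fn": "carry_out", "kwargs": {"claw": [4,4,4], "delta_pos": [[0,0,0.08],[0,0,0],[0,0,0]], "angular": [[0,0,0],[0,0,0],[0,0,0]]}}

```text
clock: 16.5
position: [0.4447, -0.0811, 0.0403]
ee_rot: [2.637, 1.707, 0.002]
force: [-0.7, 0.9, 5.9]
width: 0.477
gripper_force: 20.0
```

Emit:
{"fn": "carry_out", "kwargs": {"claw": [6,9.18,9.18,9.18,9.18,9.18,9.18,9.18,9.18,9.18,9.18,9.18,9.18,9.18,9.18,9.18,9.18,9.18,9.18,9.18], "delta_pos": [[0,0,0],[0,0,0],[0,0,0],[0,0,0],[0,0,-1],[0,0,-3],[0,0,-4],[0,0,-4],[0,0,-4],[0,0,-2],[2.7,-1.4,0],[4,-2.1,0],[4,-2.1,0],[4,-2.1,0],[4,-2.1,0],[4,-2.1,0],[3,-1.6,0],[1,-0.5,0],[0,0,0],[0,0,0]], "angular": [[0,0,0],[0,0,0],[0,0,0],[0,0,0],[0,0,0],[0,0,0],[0,0,0],[0,0,0],[0,0,0],[0,0,0],[0,0,0],[0,0,0],[0,0,0],[0,0,0],[0,0,0],[0,0,0],[0,0,0],[0,0,0],[0,0,0],[0,0,0]]}}

```text
clock: 18.5
position: [0.4261, 0.2183, 0.2201]
ee_rot: [2.638, 1.705, -0.0]
force: [0.2, 0.3, -1.2]
width: 1.0
gripper_force: 0.0
```

Emit:
{"fn": "carry_out", "kwargs": {"claw": [9.18,9.18], "delta_pos": [[0,0,0],[0,0,0]], "angular": [[0,0,0],[0,0,0]]}}

```text
clock: 18.7
position: [0.4262, 0.2183, 0.22]
ee_rot: [-2.639, -1.704, -0.0]
force: [0.3, -0.6, -0.3]
width: 0.999
gripper_force: 0.0
```

Run:
```python
from h import *
p=arm.get_image("wrist")
cv2.imwrite("pics/w5.png",p["frame"][:,:,::-1])
for r in arm.place_of("weight",p):print(r,ray(p,np.array(r["centre"])*[512,384],0))
q,s=fit(p,"weight",[.438,.248,0]);print(q,s)
print(fit(p,"timer",[.595,.258,1.165],(1.165,)))
plan(q[0],q[1],.013)
```

```text
{'centre': [0.4961, 0.331], 'conf': 0.85} [0.43833226 0.25039236 0.        ]
[0.43911376 0.24934723 0.07681055] 0.8772327562517175
(array([0.59674434, 0.26205949, 1.19033556]), np.float64(0.7249829401442777))
t 18.8 pos [0.4261 0.2188 0.22  ] toolY yaw -0.424 w 1.005 j7 -0.83
delta cm (do before turning) [ 3.31 -0.07 20.7 ]
```

View pics/w5.png

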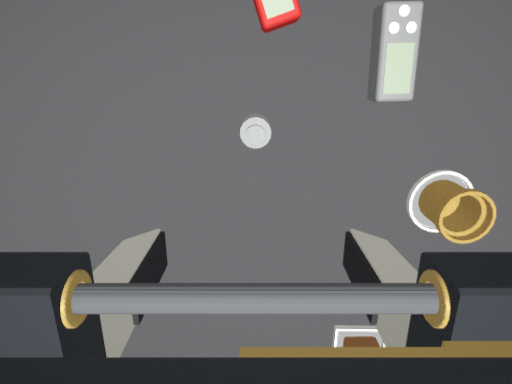

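The weight at (255,130) lines up with the tool, and its fits agree at about (0.439, 0.249). Grasping it.

Emit:
{"fn": "carry_out", "kwargs": {"claw": [9.18,9.18,9.18,9.18,9.18,9.18,9.18,9.18,9.18,9.18,9.18,2.5,2.5,2.5,2.5,2.5,2.5,2.5,2.5,2.5], "delta_pos": [[1.6,-0.1,0],[1.6,0,0],[0,0,2],[0,0,4],[0,0,4],[0,0,4],[0,0,3],[0,0,2],[0,0,1],[0,0,0.7],[0,0,0],[0,0,0],[0,0,0],[0,0,0],[0,0,0],[0,0,0],[0,0,0],[0,0,0],[0,0,0],[0,0,0]], "angular": [[0,0,0],[0,0,0],[0,0,0],[0,0,0],[0,0,0],[0,0,0],[0,0,0],[0,0,0],[0,0,0],[0,0,0],[0,0,0],[0,0,0],[0,0,0],[0,0,0],[0,0,0],[0,0,0],[0,0,0],[0,0,0],[0,0,0],[0,0,0]], "force": 20}}

```text
clock: 20.8
position: [0.4384, 0.2493, 0.0129]
ee_rot: [2.637, 1.706, 0.001]
force: [1.4, -0.7, 1.0]
width: 0.339
gripper_force: 20.0
```

Emit:
{"fn": "carry_out", "kwargs": {"claw": [2.5,2.5,2.5,2.5,2.5,2.5,2.5,2.5], "delta_pos": [[0,0,0],[0,0,0],[0,0,-1],[0,0,-3],[0,0,-4],[0,0,-4],[0,0,-2],[0,0,0]], "angular": [[0,0,0],[0,0,0],[0,0,0],[0,0,0],[0,0,0],[0,0,0],[0,0,0],[0,0,0]]}}

```text
clock: 21.6
position: [0.4393, 0.2502, 0.1559]
ee_rot: [-2.636, -1.706, -0.008]
force: [-0.3, -0.4, -2.9]
width: 0.342
gripper_force: 20.0
```

Run:
```python
from h import *
plan(.605,-.1,.0165)
```

```text
t 21.6 pos [0.4393 0.2502 0.1559] toolY yaw -0.422 w 0.342 j7 -0.77
delta cm (do before turning) [-25.23  29.44  13.88]
```

Emit:
{"fn": "carry_out", "kwargs": {"claw": [2.5,2.5,2.5,2.5,2.5,2.5,2.5,2.5,2.5,2.5,2.5,2.5,2.5], "delta_pos": [[-1.5,1.7,0],[-2.8,3.3,0],[-2.8,3.3,0],[-2.8,3.3,0],[-2.8,3.3,0],[-2.8,3.3,0],[-2.8,3.3,0],[-2.8,3.3,0],[-2.8,3.3,0],[-1.2,1.3,0],[0,0,0],[0,0,0],[0,0,0]], "angular": [[0,0,0],[0,0,0],[0,0,0],[0,0,0],[0,0,0],[0,0,0],[0,0,0],[0,0,0],[0,0,0],[0,0,0],[0,0,0],[0,0,0],[0,0,0]]}}

```text
clock: 22.9
position: [0.6027, -0.0984, 0.152]
ee_rot: [-2.635, -1.708, 0.001]
force: [0.1, 0.7, -2.8]
width: 0.342
gripper_force: 20.0
```

Run:
```python
from h import *
plan(.605,-.099,.0165)
p=arm.get_image("wrist");cv2.imwrite("pics/w6.png",p["frame"][:,:,::-1])
```

```text
t 22.9 pos [ 0.6027 -0.0984  0.152 ] toolY yaw -0.421 w 0.342 j7 -0.01
delta cm (do before turning) [ 0.04  0.26 13.55]
```

View pics/w6.png

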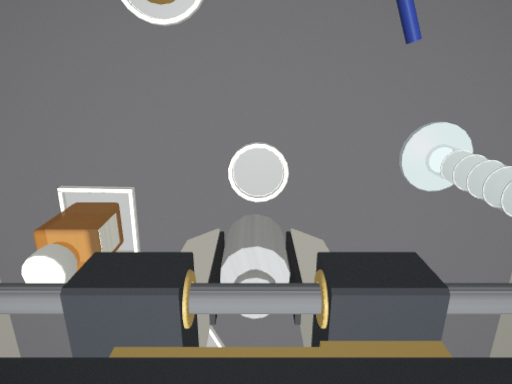

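The weight at (255,260) lines up with the small nest at (258,172). The cylinder and bottle are clear of the gripper body. Lowering.

Emit:
{"fn": "carry_out", "kwargs": {"claw": [2.5,2.5,2.5,2.5,2.5,2.5,2.5,2.5,2.5,2.5], "delta_pos": [[0,0.25,1.5],[0,0,3],[0,0,3],[0,0,3],[0,0,1.5],[0,0,1],[0,0,0.4],[0,0,0.1],[0,0,0],[0,0,0]], "angular": [[0,0,0],[0,0,0],[0,0,0],[0,0,0],[0,0,0],[0,0,0],[0,0,0],[0,0,0],[0,0,0],[0,0,0]]}}

```text
clock: 23.95
position: [0.6065, -0.1012, 0.0188]
ee_rot: [2.637, 1.706, 0.002]
force: [0.2, 0.2, -1.9]
width: 0.338
gripper_force: 20.0
```

Emit:
{"fn": "carry_out", "kwargs": {"claw": [2.5,2.5,2.5,2.5,2.5], "delta_pos": [[0,0,0.15],[0,0,0.08],[0,0,0.05],[0,0,0],[0,0,0]], "angular": [[0,0,0],[0,0,0],[0,0,0],[0,0,0],[0,0,0]]}}

```text
clock: 24.45
position: [0.6061, -0.101, 0.0159]
ee_rot: [2.637, 1.707, 0.002]
force: [-2.0, 0.9, 7.2]
width: 0.34
gripper_force: 20.0
```

Emit:
{"fn": "carry_out", "kwargs": {"claw": [5,9.18,9.18,9.18,9.18,9.18,9.18,9.18,9.18,9.18,9.18,9.18,9.18,9.18,9.18,9.18,9.18,9.18,9.18,9.18], "delta_pos": [[0,0,0],[0,0,0],[0,0,0],[0,0,0],[0,0,0],[0,0,-1],[0,0,-3],[0,0,-4],[0,0,-4],[0,0,-4],[0,0,-4],[3.5,-1.9,0],[4,-2.1,0],[4,-2.1,0],[4,-2.1,0],[4,-2.1,0],[4,-2.1,0],[4,-2.1,0],[2,-1.2,0],[0,0,0]], "angular": [[0,0,0],[0,0,0],[0,0,0],[0,0,0],[0,0,0],[0,0,0],[0,0,0],[0,0,0],[0,0,0],[0,0,0],[0,0,0],[0,0,0],[0,0,0],[0,0,0],[0,0,0],[0,0,0],[0,0,0],[0,0,0],[0,0,0],[0,0,0]]}}

```text
clock: 26.45
position: [0.582, 0.2377, 0.2151]
ee_rot: [-2.63, -1.715, -0.0]
force: [-0.1, 1.0, -0.1]
width: 0.998
gripper_force: 0.0
```

Emit:
{"fn": "carry_out", "kwargs": {"claw": [9.18,9.18,9.18], "delta_pos": [[0,0,0],[0,0,0],[0,0,0]], "angular": [[0,0,0],[0,0,0],[0,0,0]]}}

```text
clock: 26.75
position: [0.5838, 0.2305, 0.2155]
ee_rot: [2.639, 1.703, 0.0]
force: [0.6, 0.4, -0.1]
width: 1.0
gripper_force: 0.0
```

Run:
```python
from h import *
p=arm.get_image("wrist")
cv2.imwrite("pics/w7.png",p["frame"][:,:,::-1])
for r in arm.trace("timer",p):
    c=max(cv2.findContours(r["region"].astype(np.uint8),0,1)[0],key=cv2.contourArea)
    W=np.array([ray(p,x,.032)[:2] for x in c[:,0]]).astype(np.float32)*1000
    print(round(r["conf"],2),np.array(r["centre"])*[512,384],cv2.minAreaRect(W))
plan(.596,.26,.010)
```

```text
0.93 [124.8768  57.2928] ((512.3084106445312, 374.32476806640625), (90.31562042236328, 44.6640739440918), 85.11783599853516)
0.82 [252.6208 126.4896] ((594.3290405273438, 262.56103515625), (89.82221984863281, 39.42684555053711), 66.60391998291016)
t 26.9 pos [0.5837 0.2311 0.2153] toolY yaw -0.424 w 0.996 j7 -0.6
delta cm (do before turning) [ 3.14 -0.07 20.53]
```

View pics/w7.png

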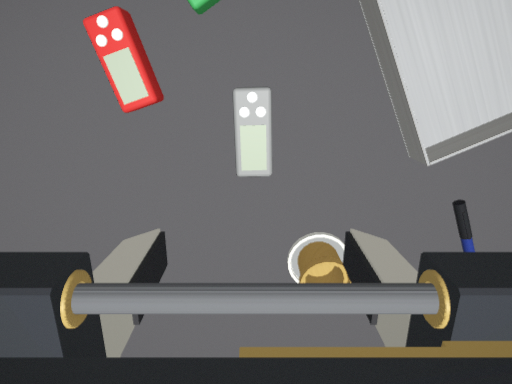

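The grey timer at (252,130) measures 90 x 39 mm at (0.594, 0.262), aligned with the tool. The red one at (125,60) and the green one at the top edge are the look-alikes. Grasping the grey one.

Emit:
{"fn": "carry_out", "kwargs": {"claw": [9.18,9.18,9.18,9.18,9.18,9.18,9.18,9.18,9.18,9.18,9.18,3,3,3,3,3,3,3,3,3], "delta_pos": [[1.6,-0.2,0],[1.6,0,0],[0,0,2],[0,0,4],[0,0,4],[0,0,4],[0,0,3],[0,0,2],[0,0,1],[0,0,0.5],[0,0,0],[0,0,0],[0,0,0],[0,0,0],[0,0,0],[0,0,0],[0,0,0],[0,0,0],[0,0,0],[0,0,0]], "angular": [[0,0,0],[0,0,-0.015],[0,0,0],[0,0,0],[0,0,0],[0,0,0],[0,0,0],[0,0,0],[0,0,0],[0,0,0],[0,0,0],[0,0,0],[0,0,0],[0,0,0],[0,0,0],[0,0,0],[0,0,0],[0,0,0],[0,0,0],[0,0,0]], "force": 20}}

```text
clock: 28.85
position: [0.5947, 0.2623, 0.0101]
ee_rot: [2.625, 1.726, 0.0]
force: [-0.1, -0.8, 0.2]
width: 0.411
gripper_force: 20.0
```

Emit:
{"fn": "carry_out", "kwargs": {"claw": [3,3,3,3,3,3,3,3], "delta_pos": [[0,0,0],[0,0,0],[0,0,-1],[0,0,-3],[0,0,-4],[0,0,-4],[0,0,-4],[0,0,0]], "angular": [[0,0,0],[0,0,0],[0,0,0],[0,0,0],[0,0,0],[0,0,0],[0,0,0],[0,0,0]]}}

```text
clock: 29.65
position: [0.5979, 0.2629, 0.1766]
ee_rot: [2.624, 1.725, 0.015]
force: [0.7, -0.0, -1.1]
width: 0.418
gripper_force: 20.0
```

Run:
```python
from h import *
plan(.429,-.246,.013,-1.535)
```

```text
t 29.6 pos [0.5979 0.2629 0.1766] toolY yaw -0.408 w 0.418 j7 -0.6
delta cm (do before turning) [-53.54   4.57  16.  ]
turn about tool z 1.127
```

Emit:
{"fn": "carry_out", "kwargs": {"claw": [3,3,3,3,3,3,3,3,3,3,3,3,3,3,3,3,3,3,3], "delta_pos": [[-1.5,0.1,0],[-3,0.3,0],[-3.5,0.3,0],[-3.5,0.3,0],[-3.5,0.3,0],[-3.5,0.3,0],[-3.5,0.3,0],[-3.5,0.3,0],[-3.5,0.3,0],[-3.5,0.3,0],[-3.5,0.3,0],[-3.5,0.3,0],[-3.5,0.3,0],[-3.5,0.3,0],[-3.5,0.3,0],[-2.5,0.2,0],[-1,0.1,0],[0,0,0],[0,0,0]], "angular": [[0,0,0],[0,0,0],[0,0,0],[0,0,0],[0,0,0],[0,0,0],[0,0,0],[0,0,0],[0,0,0],[0,0,0],[0,0,0],[0,0,0],[0,0,0],[0,0,0],[0,0,0],[0,0,0],[0,0,0],[0,0,0],[0,0,0]]}}

```text
clock: 31.55
position: [0.4249, -0.2459, 0.1694]
ee_rot: [-2.623, -1.727, 0.0]
force: [0.4, 0.1, -1.5]
width: 0.409
gripper_force: 20.0
```

Emit:
{"fn": "carry_out", "kwargs": {"claw": [3,3,3,3,3,3,3,3,3,3], "delta_pos": [[0,0,0],[0,0,0],[0,0,0],[0,0,0],[0,0,0],[0,0,0],[0,0,0],[0,0,0],[0,0,0],[0,0,0]], "angular": [[0,0,0.14],[0,0,0.14],[0,0,0.14],[0,0,0.14],[0,0,0.14],[0,0,0.14],[0,0,0.14],[0,0,0.14],[0,0,0],[0,0,0]]}}

```text
clock: 32.55
position: [0.4255, -0.2458, 0.1697]
ee_rot: [-3.14, -0.078, 0.001]
force: [-0.6, -0.3, -1.6]
width: 0.414
gripper_force: 20.0
```

Run:
```python
from h import *
p=arm.get_image("wrist")
cv2.imwrite("pics/w8.png",p["frame"][:,:,::-1])
print(fit(p,"nest_oblong",[.429,-.246,.036],(.036,)))
plan(.429,-.246,.013,-1.535)
```

```text
(array([ 0.43126707, -0.24191298,  0.03063079]), np.float64(0.5713902308105206))
t 32.6 pos [ 0.4254 -0.2461  0.1698] toolY yaw -1.522 w 0.414 j7 -0.62
delta cm (do before turning) [3.600e-01 1.000e-02 1.568e+01]
turn about tool z 0.013
```

View pics/w8.png

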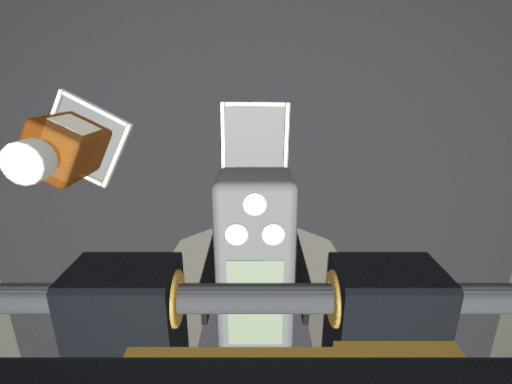

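The timer at (255,240) lines up with the oblong nest at (255,140), with the bottle well to the left. Lowering.

Emit:
{"fn": "carry_out", "kwargs": {"claw": [3,3,3,3,3,3,3,3,3,3], "delta_pos": [[0.3,0,2],[0,0,3],[0,0,3],[0,0,3],[0,0,2],[0,0,1.2],[0,0,0.8],[0,0,0.3],[0,0,0],[0,0,0]], "angular": [[0,0,0.013],[0,0,0],[0,0,0],[0,0,0],[0,0,0],[0,0,0],[0,0,0],[0,0,0],[0,0,0],[0,0,0]]}}

```text
clock: 33.6
position: [0.4287, -0.2472, 0.0177]
ee_rot: [3.141, 0.049, 0.002]
force: [-0.4, 0.6, -1.2]
width: 0.411
gripper_force: 20.0
```

Emit:
{"fn": "carry_out", "kwargs": {"claw": [3,3,3,3,3], "delta_pos": [[0,0,0.3],[0,0,0.1],[0,0,0.05],[0,0,0],[0,0,0]], "angular": [[0,0,0],[0,0,0],[0,0,0],[0,0,0],[0,0,0]]}}

```text
clock: 34.1
position: [0.4283, -0.2469, 0.013]
ee_rot: [-3.141, -0.048, -0.001]
force: [-0.5, 1.7, 6.7]
width: 0.412
gripper_force: 20.0
```

Emit:
{"fn": "carry_out", "kwargs": {"claw": [5.5,6.5,6.5,6.5,6.5,6.5,6.5,6.5,6.5,6.5,6.5,6.5], "delta_pos": [[0,0,0],[0,0,0],[0,0,0],[0,0,0],[0,0,-1],[0,0,-3],[0,0,-4],[0,0,-4],[0,0,-4],[0,0,-4],[0,0,0],[0,0,0]], "angular": [[0,0,0],[0,0,0],[0,0,0],[0,0,0],[0,0,0],[0,0,0],[0,0,0],[0,0,0],[0,0,0],[0,0,0],[0,0,0],[0,0,0]]}}

```text
clock: 35.3
position: [0.4284, -0.2469, 0.2134]
ee_rot: [-3.141, -0.049, -0.003]
force: [0.7, 1.3, -0.8]
width: 0.709
gripper_force: 0.0
```

Emit:
{"fn": "carry_out", "kwargs": {"claw": [6.5,6.5,6.5,6.5,6.5,6.5,6.5], "delta_pos": [[0,3,0],[0,4,0],[0,4,0],[0,4,0],[0,3,0],[0,0,0],[0,0,0]], "angular": [[0,0,0],[0,0,0],[0,0,0],[0,0,0],[0,0,0],[0,0,0],[0,0,0]]}}

```text
clock: 36.0
position: [0.4324, -0.427, 0.211]
ee_rot: [-3.14, -0.045, 0.004]
force: [-0.5, 0.3, -0.3]
width: 0.705
gripper_force: 0.0
```

Run:
```python
from h import *
p=arm.get_image("scene");s=p["frame"][95:245,90:330,::-1];t=arm.get_image("top")["frame"][165:300,220:436,::-1]
cv2.imwrite("pics/fin.png",np.vstack([cv2.resize(s,(480,300),interpolation=2),cv2.resize(t,(480,300),interpolation=2)]))
print(arm.observe()["clock"],arm.observe()["position"])
```

```text
36.1 [ 0.43347494 -0.42550622  0.21146787]
```

View pics/fin.png

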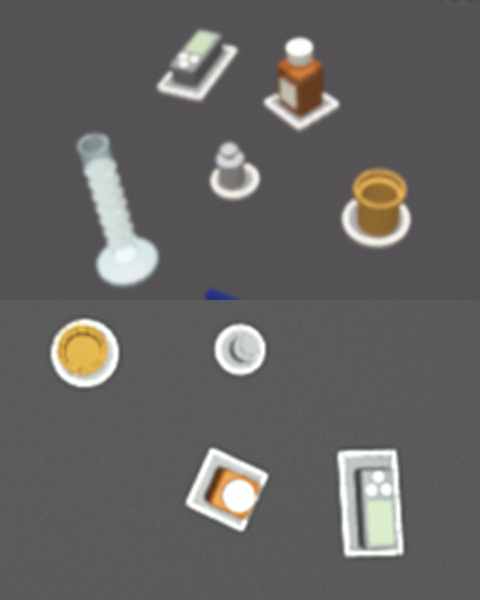

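The final views show all four things upright inside their matching nests: cup (378,210), weight (232,175), bottle (300,85) and timer (198,58) in the upper half. In the lower half they look offset only because the camera sees their tops from one side. Each touched down 3 mm above its pick height, which is the nest floor.

```bash
python3 -c "
from cell import arm
print(arm.sign_off())"
```

```text
the job is handed in; nothing more can be done
None
```

The cup, bottle, weight and grey timer are each set down upright in their matching nests, the cylinder and marker were not touched, and the job was handed in at about 36 s of the 104 s allowed.

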